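# Put the matchbox away in the dry box and slide its hatch shut

## Robot

A 7-joint arm with a two-finger parallel gripper is mounted at the origin on a cart in front of the work surface, level with it; the furniture and walls round the work are solid. World frame = base frame: x ahead of the robot, y to its left, z up, the work surface at z = 0. Lengths are in m, angles in degrees, forces in N, time in s.
With the tool pointing down it reaches from about 0.4 to 0.85 m from the base axis. Payload 4.5 kg.
Tool frame: the origin (TCP) lies at the very end of the fingers, on their centre line; the grasp point (between the pads) lies 19 mm behind it; z points along the fingers, y is the line along which they close (so a half turn about z gives the same grasp; the last joint's range is limited). The gripper opens to 88 mm and grips with 3 to 60 N. Pads are 18 mm wide; open, the fingers measure 123 mm over their backs; the gripper's body (75 mm by 187 mm) begins 45 mm behind the grasp point.
Start: joints at [-71.517, 39.483, -11.15, 89.685, 9.013, 51.709, -12.324], TCP at [0.178, 0.599, 0.239] pointing down, gripper open.
Joint ranges: [-172.22, 172.22], [-26.19, 119.32], [-84.43, 86.54], [7.71, 146.69], [-57.33, 237.33], [2.42, 119.75], [-152.13, 152.13]. Speed limits (degrees/s): [147.25, 147.25, 180, 180, 180, 180, 180].

## Interface

Orientations are given as a 3x3 rotation matrix whose columns are the frame's x, y, z axes.
In Python, from workcell import move_to, servo_line, goto_joints, gripper_to, pause, ik, sense, capture, calibration, IKError, close_job gives the robot as it stands. Calls block until the motion is done:
- move_to(position, orientation): joint-space move of the TCP to a pose.
- servo_line(position, rate=0.15, rotation=None, threshold=None): straight line of the TCP; rotation=None keeps the orientation; rate is the mean speed in m/s. With threshold (N) it stops when the force on the tool has changed by that much, and returns True; else False.
- goto_joints(angles): joint-space move.
- gripper_to(opening): opening from 0.0 (shut) to 1.0 (fully open); the grip force is fixed at half the most; returns when the fingers have stopped.
- pause(seconds).
- ik(position, orientation): joint angles nearest the present ones, or None.
- sense(): the state.
- capture(name): name is "scene" or "top" or "wrist"; returns the picture (400x640x3 uint8, red, green, blue); there is no depth.
- calibration(name): a dict with "fov_y" (degrees; the focal length in pixels is half the picture's height over the tangent of half this angle, whatever the lens; pixels are square), "cx", "cy" (the principal point, pixels), "R" (3x3) and "t" (3): a world point X has camera coordinates R X + t; the wrist camera has in their place "mount" (4x4, takes a point from camera to tool coordinates, whose origin is the TCP and whose axes are the flange's). Camera axes: x right, y down, z forward; pixel columns grow to the right and rows downward; lengths in m; the calibration is good to about 2 mm. A picture is of the moment at which its call begins: read the wrist's pose just before it. calibration takes no time and is no camera call.
A pose or a line that the arm cannot do raises IKError and nothing moves.
- close_job(): hands the job in; it is judged then, once.
The state is a dict: "time_s": time; "q": joint angles; "joint_velocities": joint speeds; "joint_efforts": joint torques, N m; "position": TCP position; "ee_rot": TCP orientation; "force": force on the tool from outside, world axes, zero at the start; "moment": the same for the moment, N m; "width": opening from 0.0 (shut) to 1.0 (fully open); "grasp_force": force on a finger pad.
Only numpy, scipy, OpenCV 4.12 (cv2) and the standard library are available. Lean on these libraries where they do the work, as an engineer would, in place of code of your own. Each camera call takes 0.05 s, during which the arm holds its last target. There are 200 camera calls.

## Task

Put the matchbox away in the wooden dry box, through the open part of its top. Then push the sliding hatch along its rails until it is fully home against the end bar and its catch has snapped in, pressing firmly but without ramming it, and let go. Leave the other things on the worktop alone.

Things in the scene. Friction and masses are not known exactly. Their poses are not given: they have to be found in the camera images.
- matchbox: red and brown cardboard matchbox lying flat on the worktop, 37 x 60 x 17 mm (x, y, z), 60 mm side along its y axis. Origin at the centre of its underside, z up.
- dry_box: low pale wooden box, 260 x 150 mm, 75 mm high with its aluminium guide rails, fixed on the worktop. Origin at the centre of its underside, z up; x is its long axis, along which the hatch slides, pointing to the end where the hatch closes. Walls 6 mm thick. The half towards -x is roofed by a fixed deck (top 54 mm high); the half towards +x is the open compartment.
- compartment (a point): centre of the free floor of the box's open compartment, 6 mm above the worktop, at x = +56 mm in the box's frame. Inside: x from -48 to +68 mm, y from -69 to +69 mm of this point; a grey catch housing 22 mm wide, 48 mm high takes the last 20 mm at y = 0, so free floor is +-48 mm in x. The hatch, when open, still roofs the part of it behind its leading edge.
- hatch (a joint): slide of the hatch in m: 0 = home against the end bar, grows as it opens towards the box's -x (to 0.114). Wooden board 116 x 136 x 8 mm, top 69 mm above the worktop. Friction about 2 N. In the last 8 mm a sprung roller catch resists with up to 10 to 15 N of push and springs the hatch back out if let go; some 2 to 4 mm before home it snaps over, draws the hatch in and holds it shut.
- hatch_bar (a point): middle of the top edge of the hatch's upright steel grip bar: 14 mm thick along the box's x, 80 mm wide along its y, top 98 mm above the worktop, standing 29 mm above the hatch board, 88 mm behind the hatch's leading edge. It moves with the hatch; with the hatch home it is at x = +30 mm in the box's frame.
- end_bar: wooden frame bar across the +x end of the box, 12 x 130 x 12 mm, on which the hatch's leading edge stops. Origin in the middle of the lower edge of its stop face, at x = +118 mm, z = 60 mm in the box's frame. Pressing the hatch against it with more than 30 N damages it; about 18 N of push is plenty to snap the catch.
- salt_mill: bystander: glass salt shaker with grey cap, 44 mm wide, 90 mm high, standing behind the box. Origin at the centre of its underside.
- teaspoon: bystander: steel teaspoon, 133 mm long, lying on the worktop to the right of the matchbox. Origin near its middle.

How it is judged (in metres and radians):
On the way, in this order (a step that is already met when the one before it is completed fails the run):
1. the matchbox lies inside the open compartment of the box, released (x of matchbox in the frame of dry_box between 0.008 and 0.124 m and y of matchbox in the frame of dry_box between -0.069 and 0.069 m and z of matchbox in the frame of dry_box between 0 and 0.05 m and contact force between the fingers and matchbox below 0.1 N), for 0.2 s.
2. the hatch is home over its catch (value of joint hatch below 0.002 m), for 0.2 s.
At the end, for the whole second after the job is handed in: The matchbox lies at rest inside the box's compartment and the hatch stays home by itself, within 2 mm of the end bar, held by its catch (value of joint hatch below 0.002 m and x of matchbox in the frame of dry_box between 0.008 and 0.124 m and y of matchbox in the frame of dry_box between -0.069 and 0.069 m and z of matchbox in the frame of dry_box between 0 and 0.05 m and linear speed of matchbox below 0.02 m/s); the robot touches nothing.
It fails at once if the hatch is pressed or rammed against the end bar with more than 30 N (contact force between hatch and end_bar above 30 N).
It fails at once if the salt shaker or the teaspoon is moved by more than 3 cm (distance of any of salt_mill, teaspoon from where it was at the start of the episode above 0.03 m).
It also fails if it takes over 58 s, if anything falls off the work surface, if the arm or the gripper's body presses on something with over 40 N, if the wrist force passes 120 N, or if a joint passes its speed limit or range.

## Working session

There is one attempt and no reset: what is moved stays moved. The work goes in short steps, each a Python script; the robot and the scene stay as the last script left them, time stands still between calls to the robot, and variables do not carry over. Pictures are saved under pics/ and viewed, at most 10 in all, crops included, and the job is handed in when it is done.

```bash
mkdir -p pics; python3 - <<'E'
from workcell import *
import cv2, numpy as np
for n in ("scene","top"):
    cv2.imwrite(f"pics/{n}0.png",cv2.cvtColor(capture(n),cv2.COLOR_RGB2BGR)); c=calibration(n); print(n,{k:np.round(v,4).tolist() for k,v in c.items()if k!='name' and not isinstance(v,str)})
print(calibration("wrist")); print(sense())
E
```

```text
scene {'fov_y': 48.6764, 'cx': 325.2892, 'cy': 199.2399, 'R': [[0.888, -0.4598, 0.0047], [-0.3064, -0.5994, -0.7395], [0.3428, 0.6552, -0.6732]], 't': [-0.5726, 0.2056, 1.1066]}
top {'fov_y': 56.4801, 'cx': 314.9033, 'cy': 198.1364, 'R': [[0.0075, -0.9999, 0.0086], [-0.9823, -0.009, -0.1871], [0.1871, -0.0071, -0.9823]], 't': [-0.0555, 0.6379, 0.9598]}
{'fov_y': 66.8967633123549, 'cx': 321.9526603853205, 'cy': 203.3298749688229, 'mount': array([[ 1.21189403e-03, -9.45680929e-01, -3.25094006e-01,
         8.52942581e-02],
       [ 9.99999260e-01,  1.11021997e-03,  4.98253686e-04,
        -5.65544786e-04],
       [-1.10263153e-04, -3.25094369e-01,  9.45681574e-01,
        -1.45594657e-01],
       [ 0.00000000e+00,  0.00000000e+00,  0.00000000e+00,
         1.00000000e+00]])}
{'time_s': 0.1, 'q': array([-71.51465422,  39.52829582, -11.14560149,  89.73771552,
         9.01092575,  51.70911524, -12.32354402]), 'joint_velocities': array([ 0.09269135, -0.00947926,  0.06227126, -0.18713792, -0.04999934,
       -0.02525029, -0.08829213]), 'joint_efforts': array([-2.95607439e-03, -5.28502071e+01, -1.27133712e+00, -1.53840494e+01,
       -5.25243336e-02,  1.87729202e-03,  4.40051485e-05]), 'position': array([0.17789052, 0.59856714, 0.23799687]), 'ee_rot': array([[-9.58598985e-01,  2.84759273e-01, -3.77664373e-04],
       [ 2.84759509e-01,  9.58597675e-01, -1.58734934e-03],
       [-8.99842545e-05, -1.62917499e-03, -9.99998669e-01]]), 'force': array([ 0.19882086,  0.46846906, -0.47639596]), 'moment': array([ 0.03950975,  0.03907185, -0.03066286]), 'grasp_force': 0.0, 'width': 0.9955625867297385}
```

View pics/scene0.png

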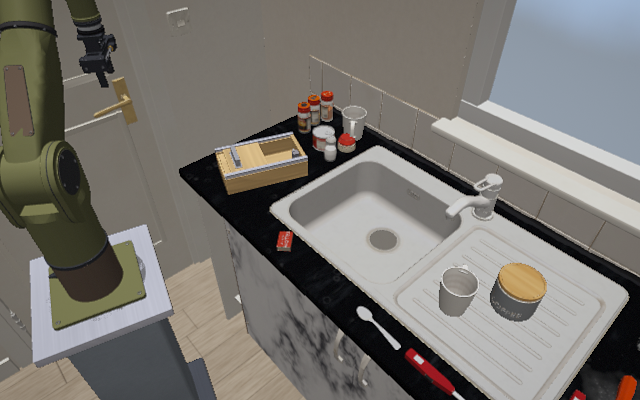

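View pics/top0.png

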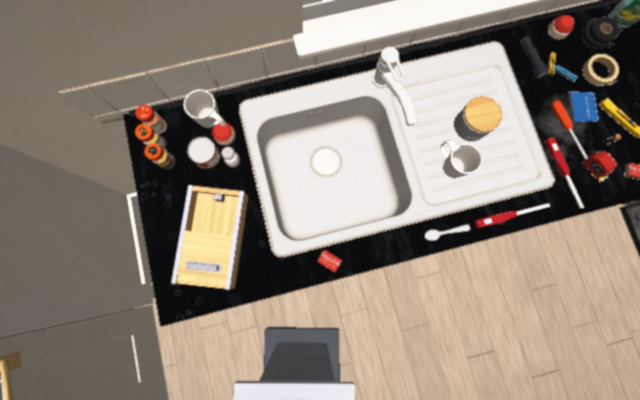

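The top view shows the box at about (175–245, 187–288) with its open end away from the robot and the grip bar near (202,267). The matchbox is at (330,260), the shaker at (230,157) and the spoon at (445,232). I'll enlarge both views.

```bash
python3 - <<'E'
import cv2
a=cv2.imread("pics/top0.png")[170:300,165:355]; cv2.imwrite("pics/topc.png",cv2.resize(a,None,fx=4,fy=4,interpolation=cv2.INTER_CUBIC))
a=cv2.imread("pics/scene0.png")[125:260,205:320]; cv2.imwrite("pics/scenec.png",cv2.resize(a,None,fx=4,fy=4,interpolation=cv2.INTER_CUBIC))
E
```

```text
(no output)
```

View pics/topc.png

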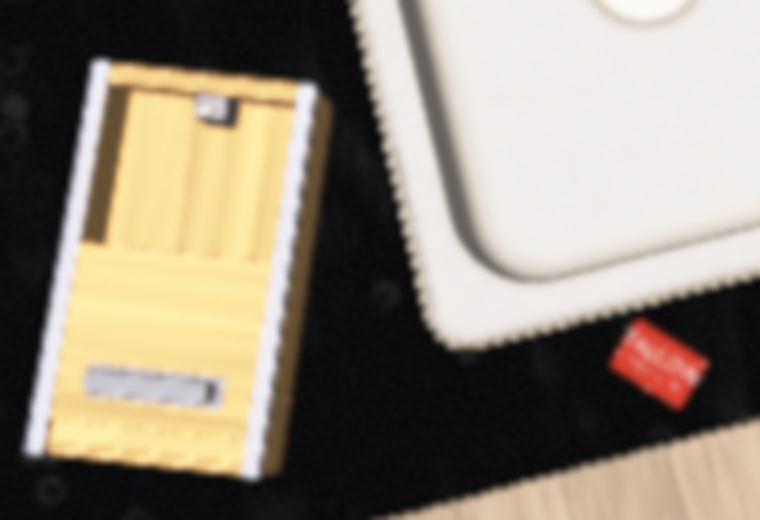

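View pics/scenec.png

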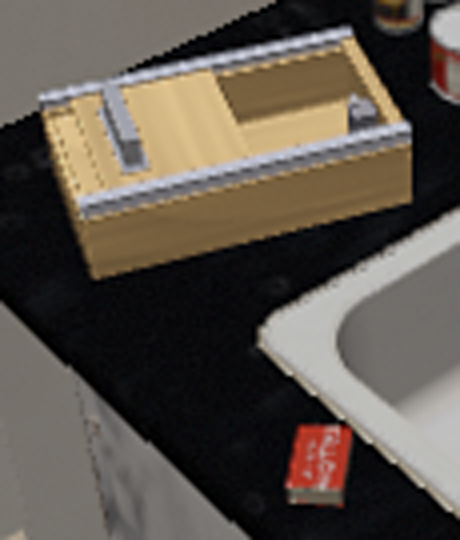

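The top crop shows the rail corners at about (100,60), (318,86), (257,476) and (30,455), and the grip bar at (85–215, 368–400). The matchbox top corners are at (637,318), (709,358), (684,411) and (610,365). The scene crop shows the same corners. I'll triangulate them.

```bash
cat > h.py <<'E'
from workcell import *
import numpy as np, cv2
def cam(n):
    c=calibration(n); f=200/np.tan(np.radians(c["fov_y"]/2))
    K=np.array([[f,0,c["cx"]],[0,f,c["cy"]],[0,0,1.]])
    if n=="wrist":
        s=sense(); T=np.eye(4); T[:3,:3]=s["ee_rot"]; T[:3,3]=s["position"]
        M=np.linalg.inv(T@c["mount"]); return K@M[:3]
    return K@np.c_[c["R"],c["t"]]
def tri(P1,p1,P2,p2):
    X=cv2.triangulatePoints(P1,P2,np.float64(p1).T,np.float64(p2).T); return (X[:3]/X[3]).T
def onplane(P,p,z):
    p=np.float64(p); H=np.c_[P[:,:2],P[:,2]*z+P[:,3]]
    q=np.linalg.solve(H,np.c_[p,np.ones(len(p))].T); return (q[:2]/q[2]).T
def down(yaw):  # tool y axis (closing) at world yaw deg, tool z down
    a=np.radians(yaw); y=np.array([np.cos(a),np.sin(a),0]); z=np.array([0,0,-1.]); return np.c_[np.cross(y,z),y,z]
def save(n,name): cv2.imwrite(f"pics/{name}.png",cv2.cvtColor(capture(n),cv2.COLOR_RGB2BGR))
E
python3 - <<'E'
from h import *
np.set_printoptions(precision=4,suppress=True)
t=np.array([(98,60),(318,86),(257,476),(28,455),(637,318),(709,358),(684,411),(610,365)])/4+[165,170]
s=np.array([(350,28),(411,127),(82,212),(40,98),(298,425),(352,428),(342,492),(288,490)])/4+[205,125]
T,S=cam("top"),cam("scene")
# matchbox order in scene: try cyc shifts
print(tri(T,t[:4],S,s[:4])); 
for k in range(4): print(k,tri(T,t[4:],S,np.roll(s[4:],k,0)))
R=onplane(T,t[:4],.075); print(R,R.mean(0)); d=R[0]+R[1]-R[2]-R[3]; print("yaw",np.degrees(np.arctan2(d[1],d[0])),np.linalg.norm(d)/2)
M=onplane(T,t[4:],.017); print(M,M.mean(0),onplane(S,s[4:],.017).mean(0)); e=[np.linalg.norm(M[i]-M[i-1]) for i in range(4)]; print(e)
b=np.array([(85,367),(215,378)])/4+[165,170]; print("bar",onplane(T,b,.098))
E
```

```text
[[0.6713 0.2923 0.0676]
 [0.6546 0.1407 0.0711]
 [0.397  0.1713 0.0599]
 [0.4102 0.3201 0.0635]]
0 [[ 0.4821 -0.072   0.0215]
 [ 0.4795 -0.126   0.0659]
 [ 0.4596 -0.1193  0.0059]
 [ 0.4645 -0.0583 -0.0529]]
1 [[ 0.4768 -0.072  -0.0406]
 [ 0.4605 -0.1192  0.0746]
 [ 0.4656 -0.1182  0.0637]
 [ 0.4856 -0.0656 -0.0613]]
2 [[ 0.4984 -0.0779 -0.0525]
 [ 0.4544 -0.1216  0.0191]
 [ 0.4471 -0.1099  0.0691]
 [ 0.4906 -0.0673  0.004 ]]
3 [[ 0.5028 -0.0782  0.0106]
 [ 0.4741 -0.1282  0.0097]
 [ 0.4403 -0.1113  0.0118]
 [ 0.4703 -0.0596  0.0116]]
[[0.6687 0.2901]
 [0.6521 0.1405]
 [0.3954 0.1687]
 [0.4075 0.3167]] [0.531 0.229]
yaw -6.048136568291308 0.2604195887618808
[[ 0.5012 -0.0776]
 [ 0.4741 -0.1276]
 [ 0.4379 -0.1102]
 [ 0.4688 -0.059 ]] [ 0.4705 -0.0936] [ 0.4709 -0.0999]
[np.float64(0.03738466296446873), np.float64(0.05688458825069907), np.float64(0.04015383356746415), np.float64(0.05974209778927611)]
bar [[0.4633 0.2765]
 [0.4571 0.1935]]
```

Box centre is about (0.531, 0.229) at yaw −6°, with the hatch open by about 0.10. The matchbox is at about (0.470, −0.095), with its short axis at a yaw of about 151°. Triangulated heights fit the text to within about 1 cm. Next I'll go above the matchbox and look from close by.

```bash
python3 - <<'E'
from h import *
for y in (151,-29):
    for z in (.18,.006): print(y,z,ik([.47,-.095,z],down(y)))
yaw=151 if ik([.47,-.095,.006],down(151)) is not None else -29
move_to([.47,-.095,.16],down(yaw)); gripper_to(.62)
P=cam("wrist"); save("wrist","w1"); np.save("P1.npy",P); 
servo_line([.47,-.095,.11]); P=cam("wrist"); save("wrist","w2"); np.save("P2.npy",P)
print(sense()["time_s"],sense()["q"],sense()["force"])
a=cv2.imread("pics/w1.png");b=cv2.imread("pics/w2.png"); cv2.imwrite("pics/w12.png",cv2.resize(np.hstack([a,b]),(800,250)))
for n in (1,2):
    im=cv2.imread(f"pics/w{n}.png"); h=cv2.cvtColor(im,cv2.COLOR_BGR2HSV)
    m=((h[...,1]>150)&(h[...,2]>90)&((h[...,0]<8)|(h[...,0]>172))).astype(np.uint8)
    m=cv2.morphologyEx(m,cv2.MORPH_CLOSE,np.ones((25,25)))
    c=max(cv2.findContours(m,0,2)[0],key=cv2.contourArea); r=cv2.minAreaRect(c); print(r,cv2.boxPoints(r).tolist())
E
```

```text
151 0.18 [ 30.64445955  38.77584023 -39.93462657 116.89191437  40.05953541
  38.65649909 115.22346201]
151 0.006 [ 20.33223588  55.61841982 -23.64516257 121.6861991   75.85480482
  19.95926986  82.4542591 ]
-29 0.18 [  3.63532803  34.49142371   3.58882304 118.24441529  -4.4196379
  27.38626691 -18.47952815]
-29 0.006 [  6.16518933  54.20717257  -0.40801056 122.41093326   5.59131494
   3.3987162  -28.65498365]
4.0083 [ 27.00177869  45.29592901 -34.68137312 119.95979096  51.91348822
  30.90607438 104.48746315] [-0.33766327  0.17428851  0.42130706]
((320.7078552246094, 191.97268676757812), (37.25372314453125, 53.17529296875), 1.9749343395233154) [[301.1758117675781, 217.90261840820312], [303.0083312988281, 164.7589111328125], [340.2398986816406, 166.04275512695312], [338.4073791503906, 219.18646240234375]]
((320.08355712890625, 208.82916259765625), (44.794044494628906, 62.37208557128906), 2.8624050617218018) [[296.1571350097656, 238.8578338623047], [299.2718200683594, 176.56358337402344], [344.0099792480469, 178.8004913330078], [340.8952941894531, 241.09474182128906]]
```

View pics/w12.png

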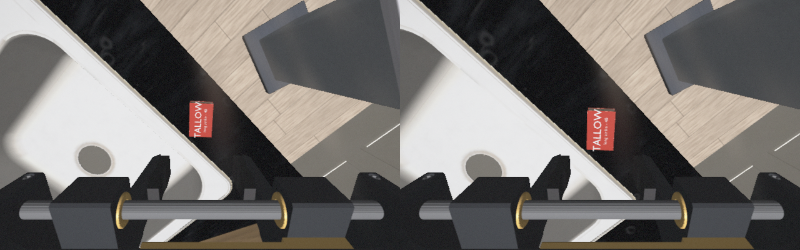

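The matchbox shows clearly: centre (321,192) in the first picture and (320,209) in the second, both full-size pixels. It is nearly aligned with the gripper. The fingers straddle at the bottom of the picture.

```bash
python3 - <<'E'
from h import *
np.set_printoptions(precision=4,suppress=True)
b1=[[301.2,217.9],[303,164.8],[340.2,166],[338.4,219.2]]; b2=[[296.2,238.9],[299.3,176.6],[344,178.8],[340.9,241.1]]
P1,P2=np.load("P1.npy"),np.load("P2.npy")
X=tri(P1,b1,P2,b2); print(X,X.mean(0))
for P,b in((P1,b1),(P2,b2)):
    M=onplane(P,b,.017); d=M[3]+M[2]-M[0]-M[1]; e=M[1]+M[2]-M[0]-M[3]
    print(M.mean(0),"short yaw",np.degrees(np.arctan2(d[1],d[0])),np.linalg.norm(d)/2,np.linalg.norm(e)/2,"long",np.degrees(np.arctan2(e[1],e[0])))
E
```

```text
[[ 0.5023 -0.0806  0.0196]
 [ 0.4749 -0.1247  0.0067]
 [ 0.4419 -0.1093  0.024 ]
 [ 0.469  -0.0625  0.0242]] [ 0.472  -0.0943  0.0186]
[ 0.4721 -0.0933] short yaw 149.0505498300267 0.03707229428057185 0.05529799352106719 long -120.8646358012946
[ 0.4723 -0.0933] short yaw 148.08086264473593 0.0375976977628068 0.055756471920441454 long -121.69232577093264
```

```bash
python3 - <<'E'
from h import *
servo_line([.472,-.094,.09],rotation=down(148.5))
print(servo_line([.472,-.094,.006],rate=.08,threshold=6), sense()["position"])
gripper_to(0.0); s=sense(); print(s["width"]*88,s["grasp_force"],s["time_s"])
servo_line([.472,-.094,.2],rate=.15); s=sense(); print(s["width"]*88,s["grasp_force"],s["q"])
# box point
def B(x,y):
    a=np.radians(-6.05); return np.array([.531,.229])+[x*np.cos(a)-y*np.sin(a),x*np.sin(a)+y*np.cos(a)]
for yaw in (84,-96):
    print(yaw,ik([*B(.064,0),.2],down(yaw)))
move_to([*B(.064,0),.2],down(84)); s=sense(); print(s["position"],s["q"],s["width"]*88,s["time_s"])
P=cam("wrist"); save("wrist","w3"); np.save("P3.npy",P); save("top","top3")
E
```

```text
False [ 0.47217273 -0.09403465  0.0062425 ]
37.99361953883173 29.999839067459106 5.8833
37.60503485395364 29.99952346086502 [ 32.72060962  37.79648852 -43.51742757 115.43519716  38.82462509
  42.27649836 113.53230388]
84 [-12.34340666  43.92608096 -22.85000462  89.7579641   20.43717425
  50.48792483  41.43584704]
-96 [-52.47797241  57.65788395  62.20766606  92.05289382 -55.14541181
  65.61622232 -72.39198888]
[0.59468091 0.2203179  0.19942282] [-12.26848113  43.94421449 -22.76680269  89.82002368  20.47443339
  50.49986718  41.4751377 ] 37.74156400218579 8.6083
```

View pics/w3.png

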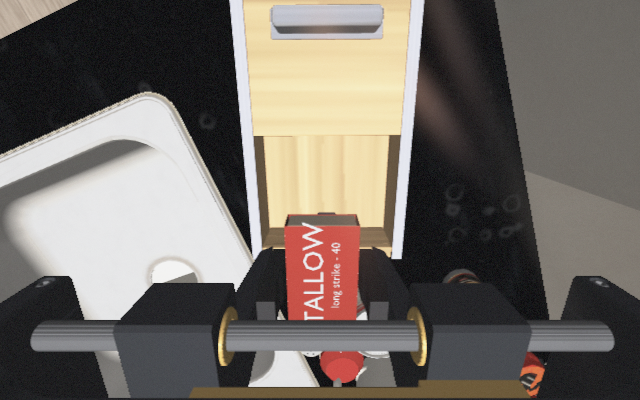

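The matchbox is held, and the open compartment lies beyond it. The hatch's front edge is at row 135 (cols 252–398) and the grip bar at rows 5–38, cols 272–383. The outer rail ends are near (252,258) and (402,258). I'll refine the box pose from these.

```bash
python3 - <<'E'
from h import *
np.set_printoptions(precision=4,suppress=True)
P=np.load("P3.npy")
print("rail ends",onplane(P,[[252,258],[402,258]],.075)); print("rail far pts L,R",onplane(P,[[233,10],[424,10]],.075))
print("hatch edge",onplane(P,[[252,135],[399,135]],.069)); print("bar top corners: far row6, near row 27",onplane(P,[[271,6],[382,6],[271,27],[382,27]],.098))
a=np.radians(-6.05); 
def inv(p): d=p-[.531,.229]; return np.c_[d@[np.cos(a),np.sin(a)],d@[-np.sin(a),np.cos(a)]]
for n,p,z in(("rail",[[252,258],[402,258],[233,10],[424,10]],.075),("edge",[[252,135],[399,135]],.069),("bar",[[271,6],[382,6],[271,27],[382,27]],.098)): print(n,inv(onplane(P,p,z)))
E
```

```text
rail ends [[0.6525 0.1429]
 [0.668  0.2929]]
rail far pts L,R [[0.4375 0.1669]
 [0.4529 0.3139]]
hatch edge [[0.5332 0.1632]
 [0.5469 0.294 ]]
bar top corners: far row6, near row 27 [[0.444  0.1994]
 [0.4522 0.2772]
 [0.4569 0.1973]
 [0.4653 0.2767]]
rail [[ 0.1299 -0.0729]
 [ 0.1295  0.0779]
 [-0.0865 -0.0716]
 [-0.0866  0.0762]]
edge [[ 0.0091 -0.0653]
 [ 0.0089  0.0663]]
bar [[-0.0834 -0.0386]
 [-0.0834  0.0396]
 [-0.0703 -0.0393]
 [-0.0704  0.0405]]
```

Box centre corrected to (0.531, 0.2307); the hatch opening is about 0.107. Now I'll place the matchbox.

```bash
cat >> h.py <<'E'
def B(x,y,z):
    a=np.radians(-6.05); return np.array([.531+x*np.cos(a)-y*np.sin(a),.2307+x*np.sin(a)+y*np.cos(a),z])
ax=np.array([np.cos(np.radians(-6.05)),np.sin(np.radians(-6.05)),0])
E
python3 - <<'E'
from h import *
servo_line(B(.063,0,.12),rotation=down(83.95))
print(servo_line(B(.063,0,.024),rate=.08,threshold=8),sense()["position"],sense()["force"])
gripper_to(.6); pause(.2); print(sense()["width"]*88)
servo_line(B(.063,0,.2)); gripper_to(0); 
move_to(B(-.03,0,.2),down(83.95)); P=cam("wrist"); save("wrist","w4"); np.save("P4.npy",P)
s=sense();print(s["time_s"],s["width"]); print(ik(B(-.125,0,.079),down(83.95)))
E
```

```text
False [0.59407602 0.22425469 0.02457348] [-0.00863895  0.58767786  0.22422883]
52.560572978307384
14.05 0.005811088321870116
[-30.19232899  45.43380724 -10.25560647 122.43364468  30.39069911
  14.52071415  16.93632964]
```

```bash
python3 - <<'E'
from h import *
move_to(B(.063,-.0,.26),down(83.95)); save("wrist","w5"); save("top","top5")
a=cv2.imread("pics/w5.png"); b=cv2.resize(cv2.imread("pics/top5.png")[170:300,165:355],(585,400)); cv2.imwrite("pics/v5.png",cv2.resize(np.hstack([a,b]),(800,261)))
print(sense()["time_s"])
E
```

```text
14.6667
```

View pics/w4.png

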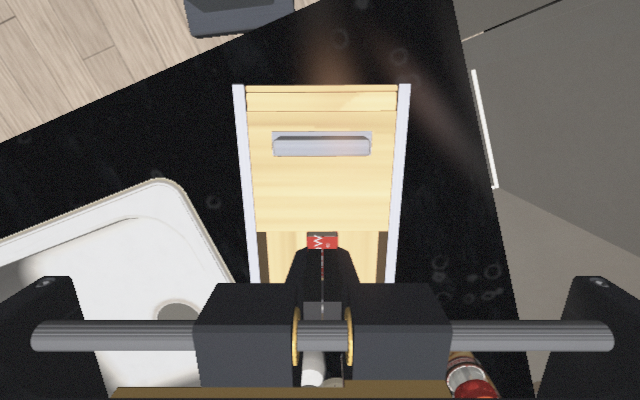

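View pics/v5.png

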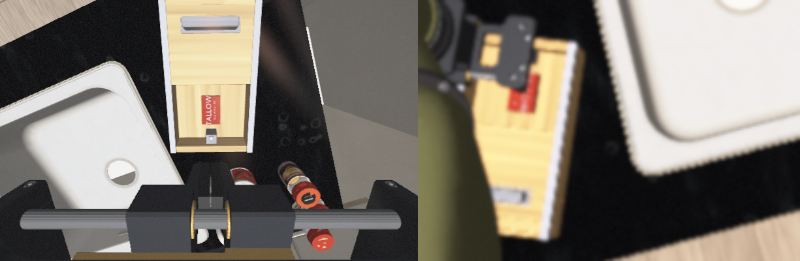

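The matchbox lies flat in the compartment between hatch edge and catch. In w4 the bar is at rows 137–157, cols 273–371, centred on the box. Next I push the hatch.

```bash
python3 - <<'E'
from h import *
move_to(B(-.125,0,.2),down(83.95))
print("down",servo_line(B(-.125,0,.080),rate=.1,threshold=5),sense()["position"])
f0=sense()["force"]@ax
print("push",servo_line(B(-.002,0,.080),rate=.05,threshold=9))
s=sense(); bx=lambda s:(s["position"]-B(0,0,0))@ax
print(bx(s),s["force"]@ax-f0,s["time_s"])
x=bx(s)
if x>-.02:
  while x<.022:
    x+=.001; servo_line(B(x,0,.080),rate=.01); s=sense(); f=s["force"]@ax-f0
    print(round(x,4),round(bx(s),4),round(f,2),round(s["time_s"],1))
    if abs(f)>17: break
E
```

```text
down False [0.40701347 0.24403327 0.0804012 ]
push False
-0.002097069410948432 -1.0764503029737786 19.4333
-0.0011 -0.0011 -2.29 19.7
-0.0001 0.0001 -1.44 19.9
0.0009 0.0011 -1.02 20.2
0.0019 0.002 -0.97 20.4
0.0029 0.003 -0.44 20.7
0.0039 0.004 -0.69 20.9
0.0049 0.005 -1.34 21.2
0.0059 0.006 -2.06 21.4
0.0069 0.007 -0.79 21.7
0.0079 0.0075 -3.45 21.9
0.0089 0.0079 -4.19 22.2
0.0099 0.0081 -6.28 22.4
0.0109 0.0083 -7.32 22.7
0.0119 0.0087 -10.08 22.9
0.0129 0.0093 -10.63 23.2
0.0139 0.0098 -11.54 23.4
0.0149 0.011 -9.56 23.7
0.0159 0.0145 -6.46 23.9
0.0169 0.0145 -7.85 24.2
0.0179 0.0145 -10.75 24.4
0.0189 0.0146 -11.52 24.7
0.0199 0.0146 -14.0 24.9
0.0209 0.0146 -16.85 25.2
0.0219 0.0146 -18.02 25.4
```

The force rose to 11.5 N, dropped as the hatch snapped over, and then the hatch stood hard against the stop at 18 N. I'll back off and check.

```bash
python3 - <<'E'
from h import *
servo_line(B(-.04,0,.085),rate=.08); servo_line(B(-.04,0,.2)); P=cam("wrist")
move_to(B(.03,0,.24),down(83.95)); P=cam("wrist"); save("wrist","w6"); np.save("P6.npy",P); print(sense()["time_s"],sense()["force"])
E
```

```text
27.7417 [-0.32778636 -0.53998799 -1.03774695]
```

View pics/w6.png

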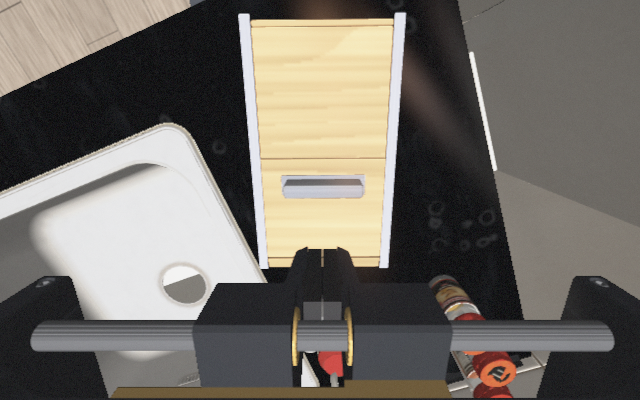

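The picture shows the hatch closed against the end bar (seam at row 258, no gap), with the bar at rows 176–198 and nothing touched. I'll hand it in.

```bash
python3 - <<'E'
from h import *
P=np.load("P6.npy"); m=onplane(P,[[282,197],[364,197],[282,188],[364,188]],.098); print([(np.r_[p,0]-B(0,0,0))@ax for p in m])
print(close_job())
E
```

```text
[np.float64(0.036615336671035906), np.float64(0.03662966529921114), np.float64(0.027322783349429572), np.float64(0.027338202663573855)]
the job is handed in; nothing more can be done
None
```

The matchbox is in the dry box's compartment and the hatch is shut with its catch snapped in (final push about 18 N); I let go, kept clear of the other things, and handed the job in at about 28 s, with no verdict shown.

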